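Load the four wedges on the sanding boards

TASK

Get the wooden wedges ready for sanding: lay each of the four wedges flat on the sanding board whose stop has the same colour as the wedge's painted end, square to the stop, with the painted thick end up against the middle of the stop. Leave the two short straight blocks with painted ends where they are.

Things in the scene. Friction and masses are not known exactly. Their poses are not given: they have to be found in the camera images.
- wedge_red: Loose light-wood wedge, 70 mm long x 30 mm wide, lying on its flat underside; the top slopes from 26 mm high at the thick end to 8 mm at the thin end, long sides upright and parallel. The last 18 mm at the thick end is painted red. About 30 g, centre of mass 29 mm from the thick end. Origin: middle of the bottom edge of the thick end face; +x points out of the thick end: wood from x = 0 to x = -70 mm; y across, z up.
- wedge_yellow: Loose light-wood wedge, 70 mm long x 30 mm wide, lying on its flat underside; the top slopes from 26 mm high at the thick end to 8 mm at the thin end, long sides upright and parallel. The last 18 mm at the thick end is painted yellow. About 30 g, centre of mass 29 mm from the thick end. Origin: middle of the bottom edge of the thick end face; +x points out of the thick end: wood from x = 0 to x = -70 mm; y across, z up.
- wedge_green: Loose light-wood wedge, 70 mm long x 30 mm wide, lying on its flat underside; the top slopes from 26 mm high at the thick end to 8 mm at the thin end, long sides upright and parallel. The last 18 mm at the thick end is painted green. About 30 g, centre of mass 29 mm from the thick end. Origin: middle of the bottom edge of the thick end face; +x points out of the thick end: wood from x = 0 to x = -70 mm; y across, z up.
- wedge_blue: Loose light-wood wedge, 70 mm long x 30 mm wide, lying on its flat underside; the top slopes from 26 mm high at the thick end to 8 mm at the thin end, long sides upright and parallel. The last 18 mm at the thick end is painted blue. About 30 g, centre of mass 29 mm from the thick end. Origin: middle of the bottom edge of the thick end face; +x points out of the thick end: wood from x = 0 to x = -70 mm; y across, z up.
- board_red: Sanding board, fixed to the table: cork-topped plywood 80 mm wide, its top 12 mm above the table, with a red stop (80 mm wide, 16 mm thick, 14 mm high above the cork) across one end. Origin: on the cork, at the middle of the foot of the stop's face. +x points lengthwise into the stop; the free cork runs from x = 0 to x = -80 mm, y = -40 to 40 mm; z up.
- board_yellow: Sanding board, fixed to the table: cork-topped plywood 80 mm wide, its top 12 mm above the table, with a yellow stop (80 mm wide, 16 mm thick, 14 mm high above the cork) across one end. Origin: on the cork, at the middle of the foot of the stop's face. +x points lengthwise into the stop; the free cork runs from x = 0 to x = -80 mm, y = -40 to 40 mm; z up.
- board_green: Sanding board, fixed to the table: cork-topped plywood 80 mm wide, its top 12 mm above the table, with a green stop (80 mm wide, 16 mm thick, 14 mm high above the cork) across one end. Origin: on the cork, at the middle of the foot of the stop's face. +x points lengthwise into the stop; the free cork runs from x = 0 to x = -80 mm, y = -40 to 40 mm; z up.
- board_blue: Sanding board, fixed to the table: cork-topped plywood 80 mm wide, its top 12 mm above the table, with a blue stop (80 mm wide, 16 mm thick, 14 mm high above the cork) across one end. Origin: on the cork, at the middle of the foot of the stop's face. +x points lengthwise into the stop; the free cork runs from x = 0 to x = -80 mm, y = -40 to 40 mm; z up.
- block_red: Loose short straight wooden block, 44 mm long x 36 mm wide x 20 mm high, level top, one end painted red; not a wedge, to be left alone. Origin: middle of the bottom edge of the painted end face; +x points out of the painted end (wood from x = 0 to -44 mm), z up.
- block_blue: Loose short straight wooden block, 44 mm long x 36 mm wide x 20 mm high, level top, one end painted blue; not a wedge, to be left alone. Origin: middle of the bottom edge of the painted end face; +x points out of the painted end (wood from x = 0 to -44 mm), z up.
Not all that is in view belongs to the job. What is shaped like the wedge_green but black is not meant.

How it is judged (in metres and radians):
At the end, for the whole second after the job is handed in: Every wedge lies flat (0.12 rad) and at rest on the cork of its own colour's board, thick end 12 mm or less from the stop, within 12 mm of its middle sideways and 0.2 rad of square; both straight blocks are within 20 mm of where they began (x of wedge_red in the frame of board_red between -0.012 and 0.006 m and y of wedge_red in the frame of board_red between -0.012 and 0.012 m and z of wedge_red in the frame of board_red between -0.004 and 0.005 m and angle between the x axis of wedge_red and the x axis of board_red, either way round below 0.2 rad and angle between each of wedge_red, wedge_yellow, wedge_green, wedge_blue's own z axis and vertical below 0.12 rad and linear speed of each of wedge_red, wedge_yellow, wedge_green, wedge_blue below 0.02 m/s and x of wedge_yellow in the frame of board_yellow between -0.012 and 0.006 m and y of wedge_yellow in the frame of board_yellow between -0.012 and 0.012 m and z of wedge_yellow in the frame of board_yellow between -0.004 and 0.005 m and angle between the x axis of wedge_yellow and the x axis of board_yellow, either way round below 0.2 rad and x of wedge_green in the frame of board_green between -0.012 and 0.006 m and y of wedge_green in the frame of board_green between -0.012 and 0.012 m and z of wedge_green in the frame of board_green between -0.004 and 0.005 m and angle between the x axis of wedge_green and the x axis of board_green, either way round below 0.2 rad and x of wedge_blue in the frame of board_blue between -0.012 and 0.006 m and y of wedge_blue in the frame of board_blue between -0.012 and 0.012 m and z of wedge_blue in the frame of board_blue between -0.004 and 0.005 m and angle between the x axis of wedge_blue and the x axis of board_blue, either way round below 0.2 rad and distance of each of block_red, block_blue from where it was at the start of the episode below 0.02 m); the robot touches nothing.
It fails at once if the straight block with the red end is shifted by more than 20 mm (distance of block_red from where it was at the start of the episode above 0.02 m).
It fails at once if the straight block with the blue end is shifted by more than 20 mm (distance of block_blue from where it was at the start of the episode above 0.02 m).
It also fails if it takes over 117 s, if anything falls off the work surface, if the arm or the gripper's body presses on something with over 40 N, if the wrist force passes 120 N, or if a joint passes its speed limit or range.

ROBOT

A 7-joint arm with a two-finger parallel gripper is mounted at the origin on the work surface. World frame = base frame: x ahead of the robot, y to its left, z up, the work surface at z = 0. Lengths are in mm, angles in rad, forces in N, time in s.
With the tool pointing down it reaches from about 400 to 850 mm from the base axis. Payload 10.4 kg.
Tool frame: the origin (TCP) lies at the very end of the fingers, on their centre line; the grasp point (between the pads) lies 19 mm behind it; x points along the fingers, y is the direction in which the jaws open and shut, and the axes are right-handed (so a half turn about x gives the same grasp; the last joint's range is limited). The gripper opens to 87 mm and grips with 3 to 60 N. Pads are 19 mm wide; open, the fingers measure 117 mm over their backs; the gripper's body (75 mm by 190 mm) begins 51 mm behind the grasp point.
Start: joints at [-1.19, 0.332, -0.065, 1.46, 0.022, 1.35, -0.088], TCP at [245.562, 574.762, 222.576] pointing down, gripper open.
Joint ranges: [-2.6, 2.6], [-0.5, 2.12], [-1.47, 1.34], [0.16, 2.42], [-1.27, 4.41], [0.06, 2.06], [-2.6, 2.6]. Speed limits (rad/s): [2.22, 2.22, 2.79, 2.79, 3.14, 3.14, 3.14].

INTERFACE

Orientations are given as [roll, pitch, yaw] about the fixed x, y, z axes, in that order (R = Rz(yaw) Ry(pitch) Rx(roll)).
In Python, from rig import manip gives the robot as it stands.
- The arm moves only by the shell command python3 -m crank 'ROWS' [OPENING] [FORCE]. ROWS is JSON, one flat list of numbers, 4 for each row, row after row: the shift along the tool's x, y, z in m, then the turn about the tool's x in degrees. A call has 1 to 12 rows; each row shifts and turns the commanded pose from where the row before left it, along the tool's axes as they then stand; what a row does not reach is not made up. A row lasts 1/12 s, in which the tool goes at most 41.7 mm and 7.16 degrees, less where a joint would pass 70% of its speed; a pose out of reach is approached as far as the arm can. A call is refused whole if a number of a shift passes 0.0417 or a number of a turn 7.16, either way. A call with a gripper value outside its range is refused whole. OPENING is the finger opening in m, from 0 to 0.087, set as the call begins (- or left out, the last holds). The fingers move at their own pace and stop on an object; FORCE is the grip in N (left out, the last holds). Time passes only in rows, so rows that do not move let the fingers close. It gives the time, the measured TCP pose, the force and the opening at its end, in the units of the state.
- manip.get_obs(): the state, without advancing time (a new reading comes with each control period).
- manip.camera(name): name is "side" or "top"; returns the picture (480x640x3 uint8, blue, green, red); there is no depth.
- manip.camera_params(name): a dict with "fx", "fy", "cx", "cy" (pixels), "T" (4x4, takes a point from camera to world coordinates). Camera axes: x right, y down, z forward; pixel columns grow to the right and rows downward; lengths in mm; the calibration is good to about 2 mm. A picture is of the moment at which its call begins. camera_params takes no time and is no camera call.
- manip.job_done(): hands the job in, once; it reports no verdict.
Trained networks look in the newest picture that a camera, given by its name, has taken for a name from the list of things; names that differ only in an ending like _2 or _b are one class to them, and where a whole thing is asked for, a point or a joint stands for the part that bears it (a point fixed in the world has none). Each returns a list of dicts, best first, with "p" (0 to 1); they miss things now and then, are a little off and sometimes report something else, mostly with a low value. They report only what shows in the picture. A call takes as long as a camera call. They do not tell look-alikes from the thing itself.
- manip.look_for(camera, thing): "bbox" ([left, top, width, height] as shares, 0 to 1, of the picture: columns of its width, rows of its height, round what is visible of it).
- manip.mark_of(camera, thing): "position" ([column, row] as shares, 0 to 1, of the picture: columns of its width, rows of its height: a listed point, or the origin of a listed thing).
The state is a dict: "time": time; "joint_positions": joint angles; "dq": joint speeds; "joint_efforts": joint torques, N m; "tcp_pos": TCP position; "tcp_rot": TCP orientation; "ft_force": force on the tool from outside, world axes, zero at the start; "wrist_torque": the same for the moment, N m; "opening": opening from 0.0 (shut) to 1.0 (fully open).
Only numpy, scipy, OpenCV 4.12 (cv2) and the standard library are available. Lean on these libraries where they do the work, as an engineer would, in place of code of your own. Each camera call takes 0.05 s, during which the arm holds its last target.

## Working session

There is one attempt and no reset: what is moved stays moved. The work goes in short steps, Python scripts to look and compute and a shell command to move; the robot and the scene stay as the last step left them, time stands still between calls to the robot, and variables do not carry over. Pictures are saved under pics/ and viewed, and the job is handed in when it is done.

```bash
ls; mkdir -p pics
python3 - <<'E'
from rig import manip
import cv2
for c in ("top","side"):
    im=manip.camera(c); cv2.imwrite(f"pics/{c}0.png",im)
    p=manip.camera_params(c); print(c,p["fx"],p["fy"],p["cx"],p["cy"]); print(p["T"])
o=manip.get_obs(); print(o)
E
```

```text
pics
top 595.0728110191334 595.0728110191334 310.6178527668759 242.00231770172883
[[ 8.65544359e-03 -9.95239114e-01  9.70782617e-02  3.67897106e+02]
 [-9.99877050e-01 -9.88325945e-03 -1.21739610e-02  2.29030036e+01]
 [ 1.30754518e-02 -9.69609549e-02 -9.95202294e-01  1.24036241e+03]
 [ 0.00000000e+00  0.00000000e+00  0.00000000e+00  1.00000000e+00]]
side 592.1392815807803 592.1392815807803 321.6801537606974 239.4803267349078
[[ 7.77678121e-01 -4.82093243e-01  4.03488347e-01 -2.54233138e+01]
 [-6.28654550e-01 -5.93098736e-01  5.03018235e-01 -5.92826902e+02]
 [-3.19326370e-03 -6.44841061e-01 -7.64310022e-01  9.71074555e+02]
 [ 0.00000000e+00  0.00000000e+00  0.00000000e+00  1.00000000e+00]]
{'time': 0.1, 'joint_positions': array([-1.18959226,  0.33275925, -0.06471049,  1.46085911,  0.02158148,
        1.34992603, -0.08850456]), 'dq': array([-2.83035925e-04, -3.02237422e-03, -2.10588718e-04, -2.33968653e-03,
        7.71578635e-04, -3.35960661e-05,  1.91747972e-03]), 'joint_efforts': array([ 1.09377408e-03, -6.24545503e+01,  2.44274869e-02, -3.90715992e+01,
       -6.13172539e-02,  3.66449158e-02,  9.45983038e-05]), 'tcp_pos': array([245.42693304, 574.40846512, 221.86355029]), 'tcp_rot': array([-1.54077044,  1.56953917, -1.94455396]), 'ft_force': array([ 0.31040273,  0.04753534, -0.08839361]), 'wrist_torque': array([-0.01312706,  0.026459  , -0.0253734 ]), 'opening': 0.9977474072486818}
```

View pics/top0.png

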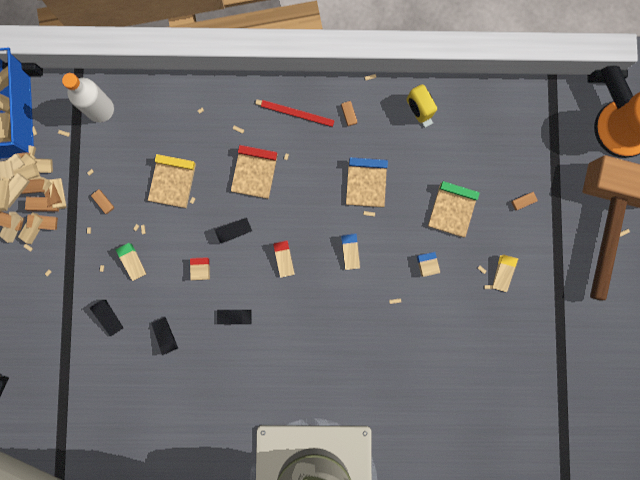

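View pics/side0.png

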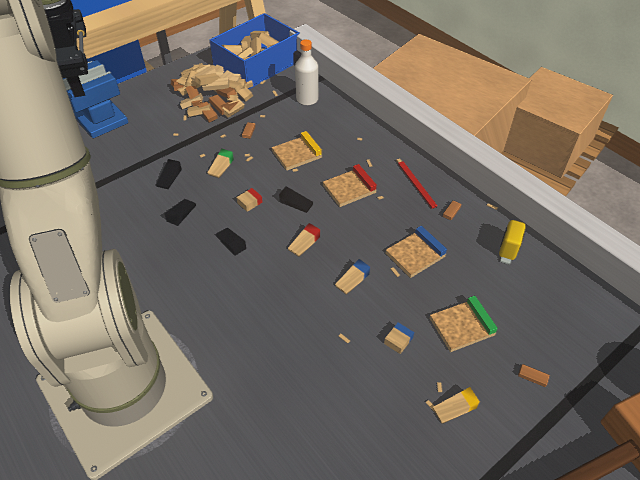

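The top view shows the green wedge at (131,262), red at (284,259), blue at (351,252) and yellow at (505,273). The straight blocks are at (200,269) and (428,265), and the black look-alikes are at (107,317), (164,336), (233,231) and (234,317). The boards are yellow (172,181), red (254,172), blue (367,183) and green (454,210). Next I'll get network marks and fit the silhouettes.

```bash
cat > h.py <<'E'
import numpy as np, cv2
from rig import manip
from scipy.optimize import minimize
from scipy.spatial.transform import Rotation as Ro
def proj(P,c):
    p=manip.camera_params(c); T=np.array(p["T"]); q=(np.asarray(P,float)-T[:3,3])@T[:3,:3]
    return np.c_[p["fx"]*q[:,0]/q[:,2]+p["cx"],p["fy"]*q[:,1]/q[:,2]+p["cy"]]
def back(u,v,z,c):
    p=manip.camera_params(c);T=np.array(p["T"]);d=T[:3,:3]@[(u-p["cx"])/p["fx"],(v-p["cy"])/p["fy"],1]
    return T[:3,3]+d*(z-T[2,3])/d[2]
W=np.array([[0,s,z] for s in(-15,15) for z in(0,26)]+[[-70,s,z] for s in(-15,15) for z in(0,8)],float)
K=np.array([[x,s,z] for x in(0,-44) for s in(-18,18) for z in(0,20)],float)
S=np.array([[x,s,z] for x in(0,16) for s in(-40,40) for z in(0,14)],float)
C=np.array([[x,s,z] for x in(0,-80) for s in(-40,40) for z in(0,-12)],float)
def place(M,q,z0):
    c,s=np.cos(q[2]),np.sin(q[2]); return M@np.array([[c,s,0],[-s,c,0],[0,0,1]])+[q[0],q[1],z0]
def render(parts,q,z0,c,o,shape,k=4):
    m=np.zeros((shape[0]*k,shape[1]*k),np.uint8)
    for M in parts:
        p=(proj(place(M,q,z0),c)-o+.5)*k-.5
        cv2.fillConvexPoly(m,cv2.convexHull(np.round(p*16).astype(np.int32)),255,shift=4)
    return cv2.resize(m,(shape[1],shape[0]),interpolation=cv2.INTER_AREA)/255.
def fit(im,c,parts,q0,z0,R=45,):
    ctr=proj(place(np.array([[-30.,0,8]]),q0,z0),c)[0]; o=np.maximum(np.round(ctr-R).astype(int),0)
    cr=im[o[1]:o[1]+2*R,o[0]:o[0]+2*R]; hsv=cv2.cvtColor(cr,cv2.COLOR_BGR2HSV)
    m=((hsv[...,1]>70)&(hsv[...,2]>60)).astype(np.uint8)
    n,l=cv2.connectedComponents(m); 
    r0=render(parts,q0,z0,c,o,m.shape)
    cnt=[(r0*(l==i)).sum() for i in range(n)]; cnt[0]=0; m=(l==int(np.argmax(cnt))).astype(float)
    f=lambda q: np.abs(render(parts,q*np.array([1,1,.02]),z0,c,o,m.shape)-m).sum()/m.sum()
    x=np.array(q0,float)/[1,1,.02]
    for st in(8,3,1):
        x=minimize(f,x,method="Nelder-Mead",options=dict(initial_simplex=np.vstack([x]+[x+st*e for e in np.eye(3)]),xatol=.05,fatol=1e-4)).x
    return x*[1,1,.02],f(x)
def to(x,y,z,face):
    """print tool-frame shifts (mm, deg) so tcp at x,y,z with jaw axis (tool y) perpendicular to heading face"""
    o=manip.get_obs(); R=Ro.from_euler("xyz",o["tcp_rot"]).as_matrix()
    d=R.T@(np.array([x,y,z])-o["tcp_pos"])
    ya=np.arctan2(R[1,1],R[0,1]); t=(face+np.pi/2-ya+np.pi/2)%np.pi-np.pi/2
    # tool x points down: + turn about tool x = - world yaw
    print("t",round(o["time"],1),"tcp",o["tcp_pos"].round(1),"shift mm",d.round(1),"turn deg",np.degrees(-t).round(1),"(or other way",np.degrees(-t-np.sign(-t)*np.pi).round(1),") F",o["ft_force"].round(1),"open",round(o["opening"]*87,1),"q7",o["joint_positions"][6].round(2))
E
python3 - <<'E'
from h import *
import json
im=cv2.imread("pics/top0.png")
G={"wedge_green":((131,262),(124,248)),"wedge_red":((284,259),(281,243)),"wedge_blue":((351,252),(348,236)),"wedge_yellow":((505,273),(511,259)),
"board_yellow":((172,187),(175,165)),"board_red":((254,177),(257,157)),"board_blue":((367,188),(367,166)),"board_green":((453,215),(459,193)),
"block_red":((200,271),(200,260)),"block_blue":((428,267),(426,256))}
out={}
for n,(a,b) in G.items():
    z0=12 if "board" in n else 0
    A=back(*a,10+z0,"top");B=back(*b,10+z0,"top")
    yaw=np.arctan2(*(B-A)[1::-1])
    parts=[W] if "wedge" in n else [K] if "block" in n else [S,C]
    q,e=fit(im,"top",parts,(B[0],B[1],yaw),z0,R=55 if z0 else 30)
    print(n,q.round(2),round(e,3)); out[n]=list(q)
    mk=manip.mark_of("top",n); 
    for d in mk[:2]:
        u,v=d["position"]; print("   mark",round(d["p"],2),back(u*640,v*480,z0,"top").round(0))
json.dump(out,open("q.json","w"))
for c in("top","side"):
    im=cv2.imread(f"pics/{c}0.png")
    for n,q in out.items():
        z0=12 if "board" in n else 0
        for M in ([W] if "wedge" in n else [K] if "block" in n else [S,C]):
            h=cv2.convexHull(proj(place(M,q,z0),c).astype(np.float32))
            cv2.polylines(im,[np.round(h*16).astype(np.int32)],True,(255,0,255),1,cv2.LINE_AA,4)
    im=im[130:350,80:540] if c=="top" else im[120:440,190:520]
    im=cv2.resize(im,None,fx=1.7,fy=1.7,interpolation=cv2.INTER_CUBIC);cv2.imwrite(f"pics/fit_{c}.png",im)
E
```

```text
wedge_green [474.99 394.58   0.48] 0.044
   mark 0.94 [358. 450.   0.]
   mark 0.91 [265. 293.   0.]
wedge_red [4.8691e+02 7.1460e+01 2.1000e-01] 0.055
   mark 0.98 [490.  75.   0.]
wedge_blue [ 4.9939e+02 -7.1070e+01  1.2000e-01] 0.48
   mark 0.84 [506. -76.   0.]
wedge_yellow [ 4.6107e+02 -4.0387e+02 -2.8000e-01] 0.093
   mark 0.69 [ 456. -403.    0.]
board_yellow [ 6.4474e+02  2.9474e+02 -1.9000e-01] 0.027
   mark 0.98 [648. 302.  12.]
board_red [ 6.6652e+02  1.2291e+02 -1.8000e-01] 0.023
   mark 0.65 [676. 117.  12.]
board_blue [ 6.4741e+02 -1.0979e+02 -6.0000e-02] 0.034
   mark 0.82 [ 650. -103.   12.]
   mark 0.28 [503. -72.  12.]
board_green [ 5.9089e+02 -2.9884e+02 -2.9000e-01] 0.026
   mark 0.62 [ 590. -295.   12.]
block_red [4.5268e+02 2.3793e+02 3.0000e-02] 0.048
   mark 0.72 [453. 236.   0.]
block_blue [ 4.6646e+02 -2.3117e+02  2.1000e-01] 0.113
   mark 0.88 [ 467. -236.    0.]
```

View pics/fit_top.png

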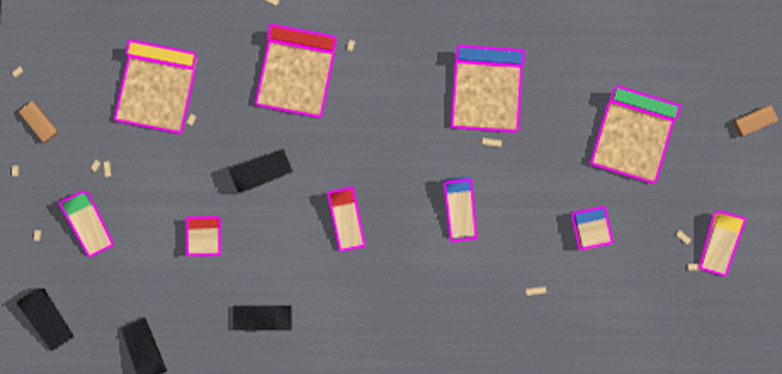

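View pics/fit_side.png

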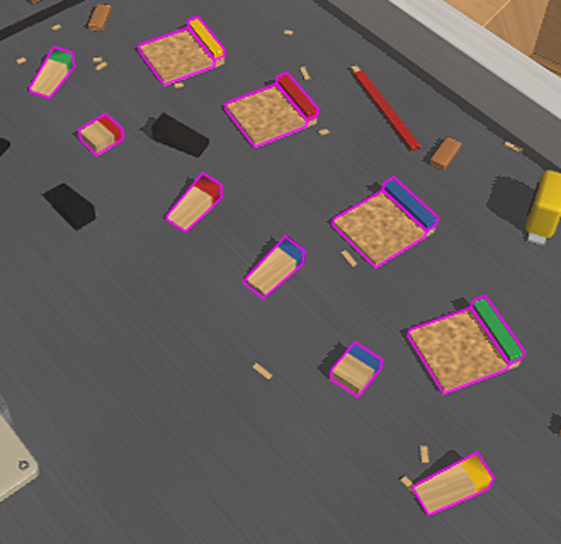

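The outlines agree with both views for all ten things. The network's two green hits at (358,450) and (265,293) mm are the black look-alikes, so I reject them. The real green wedge is at pixel (131,262). The blue fit had a split mask, so I'll refit it and confirm the crops.

Run:
```python
from h import *
import json,h
q=json.load(open("q.json")); im=cv2.imread("pics/top0.png")
# blue: join mask
hsv=cv2.cvtColor(im,cv2.COLOR_BGR2HSV)
m=((hsv[...,1]>70)&(hsv[...,2]>60)).astype(np.uint8); m2=cv2.morphologyEx(m,cv2.MORPH_CLOSE,np.ones((5,5)))
im2=im.copy(); im2[(m2>0)&(m==0)]=(0,200,200)
for n,P in(("wedge_blue",W),("wedge_yellow",W),("block_blue",K)):
    r,e=fit(im2,"top",[P],q[n],0,R=30); print(n,r.round(2),round(e,3)); 
    if n=="wedge_blue": q[n]=list(r)
json.dump(q,open("q.json","w"))
row=[]
for n,P in(("wedge_green",W),("wedge_red",W),("wedge_blue",W),("wedge_yellow",W)):
    p=proj(place(np.array([[-35.,0,0]]),q[n],0),"top")[0].astype(int); cr=im[p[1]-24:p[1]+24,p[0]-24:p[0]+24]
    row.append(cv2.resize(cr,(195,195),interpolation=cv2.INTER_CUBIC))
cv2.imwrite("pics/crops.png",np.hstack(row))
def gp(n,x=-27): return place(np.array([[x,0.,0]]),q[n],0)[0]
for c in("green","yellow","red","blue"):
    print(c,"pick",gp("wedge_"+c).round(1),round(q["wedge_"+c][2],3),"place",gp("board_"+c,-31).round(1),round(q["board_"+c][2],3))
p=gp("wedge_green"); to(p[0],p[1],100,q["wedge_green"][2])
```

```text
wedge_blue [ 5.0413e+02 -7.0140e+01  1.3000e-01] 0.055
wedge_yellow [ 4.6104e+02 -4.0387e+02 -2.8000e-01] 0.094
block_blue [ 4.6646e+02 -2.3117e+02  2.1000e-01] 0.057
green pick [451.  382.2   0. ] 0.477 place [ 561.2 -289.9    0. ] -0.293
yellow pick [ 435.1 -396.4    0. ] -0.281 place [614.3 300.5   0. ] -0.188
red pick [460.5  65.7   0. ] 0.215 place [636.  128.6   0. ] -0.183
blue pick [477.4 -73.6   0. ] 0.13 place [ 616.5 -107.9    0. ] -0.062
t 0.6 tcp [245.6 574.7 222.6] shift mm [122.6 -96.4 264.6] turn deg -50.4 (or other way 129.6 ) F [0.1 0.5 0.5] open 87.2 q7 -0.09
```

View pics/crops.png

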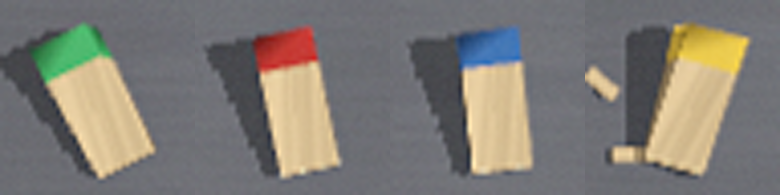

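The crops confirm all four: light wood, sloped, with painted thick ends (green, red, blue, yellow from left to right). A small chip lies beside the yellow wedge's thin end. I'll start with green.

```bash
python3 -m crank '[0.0123,-0.0096,0.0265,0,0.0123,-0.0096,0.0265,0,0.0123,-0.0096,0.0265,0,0.0123,-0.0096,0.0265,0,0.0123,-0.0096,0.0265,0,0.0123,-0.0096,0.0265,0,0.0123,-0.0096,0.0265,0,0.0123,-0.0096,0.0265,0,0.0123,-0.0096,0.0265,0,0.0123,-0.0096,0.0265,0]' 0.06 15
python3 -m crank '[0,0,0,-6.3,0,0,0,-6.3,0,0,0,-6.3,0,0,0,-6.3,0,0,0,-6.3,0,0,0,-6.3,0,0,0,-6.3,0,0,0,-6.3,0,0,0,0,0,0,0,0]'
python3 -c "
from h import *
to(451,382.2,5,0.477)"
```

```text
time: 1.43
tcp_pos: [452.5, 381.4, 99.2]
tcp_rot: [1.248, 1.57, 0.844]
ft_force: [-0.4, 0.6, -0.1]
opening: 0.688
time: 2.27
tcp_pos: [451.6, 382.3, 99.6]
tcp_rot: [1.14, 1.571, 1.613]
ft_force: [-0.1, 0.0, -0.4]
opening: 0.69
t 2.3 tcp [451.6 382.3  99.6] shift mm [94.6  0.1 -0.6] turn deg -0.3 (or other way 179.7 ) F [-0.1  0.  -0.4] open 60.0 q7 1.24
```

```bash
python3 -m crank '[0.027,0,0,0,0.027,0,0,0,0.027,0,0,0,0.0135,0,0,0,0,0,0,0]'
python3 -m crank '[0,0,0,0,0,0,0,0,0,0,0,0,0,0,0,0,0,0,0,0,0,0,0,0]' 0.015 20
python3 -m crank '[-0.03,0,0,0,-0.03,0,0,0,-0.03,0,0,0,0,0,0,0]'
python3 - <<'E'
from h import *
cv2.imwrite("pics/g1.png",manip.camera("side")[60:260,130:400].repeat(2,0).repeat(2,1))
to(561.2,-289.9,100,-0.293)
E
```

```text
time: 2.68
tcp_pos: [450.4, 381.4, 2.3]
tcp_rot: [-2.851, 1.567, -2.379]
ft_force: [0.2, -0.4, -0.5]
opening: 0.689
time: 3.18
tcp_pos: [451.7, 382.6, 5.5]
tcp_rot: [0.387, 1.57, 0.862]
ft_force: [0.9, -0.8, 2.4]
opening: 0.344
time: 3.52
tcp_pos: [454.0, 384.7, 101.5]
tcp_rot: [0.291, 1.562, 0.767]
ft_force: [1.5, 0.4, 0.7]
opening: 0.341
t 3.6 tcp [453.2 383.9  98.7] shift mm [  -3.8 -648.5 -212.4] turn deg 44.0 (or other way -136.0 ) F [-0.4  0.4 -0.2] open 29.5 q7 1.25
```

View pics/g1.png

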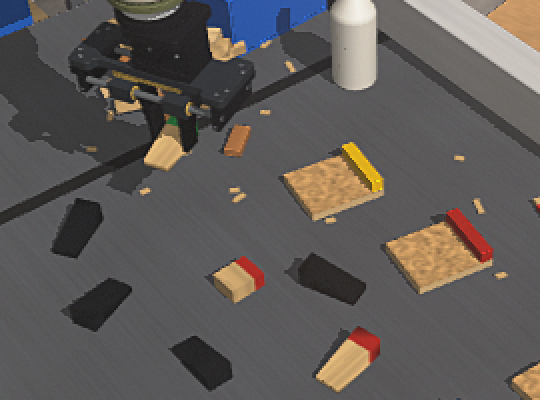

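The green wedge is held (opening 29.5 mm), so I'll carry it to the green board.

```bash
python3 -m crank '[0,-0.0324,-0.0106,0,0,-0.0324,-0.0106,0,0,-0.0324,-0.0106,0,0,-0.0324,-0.0106,0,0,-0.0324,-0.0106,0,0,-0.0324,-0.0106,0,0,-0.0324,-0.0106,0,0,-0.0324,-0.0106,0,0,-0.0324,-0.0106,0,0,-0.0324,-0.0106,0]'
python3 -m crank '[0,-0.0324,-0.0106,0,0,-0.0324,-0.0106,0,0,-0.0324,-0.0106,0,0,-0.0324,-0.0106,0,0,-0.0324,-0.0106,0,0,-0.0324,-0.0106,0,0,-0.0324,-0.0106,0,0,-0.0324,-0.0106,0,0,-0.0324,-0.0106,0,0,-0.0324,-0.0106,0]'
python3 -m crank '[0,0,0,6.3,0,0,0,6.3,0,0,0,6.3,0,0,0,6.3,0,0,0,6.3,0,0,0,6.3,0,0,0,6.2,0,0,0,0,0,0,0,0]'
python3 - <<'E'
from h import *
to(561.2,-289.9,18,-0.293)
E
```

```text
time: 4.4
tcp_pos: [505.2, 44.0, 94.3]
tcp_rot: [2.805, 1.57, -3.003]
ft_force: [0.8, -0.5, 0.2]
opening: 0.343
time: 5.23
tcp_pos: [559.5, -292.1, 93.9]
tcp_rot: [2.334, 1.569, 2.81]
ft_force: [0.2, 0.3, -0.2]
opening: 0.342
time: 5.98
tcp_pos: [559.6, -290.5, 94.2]
tcp_rot: [-2.989, 1.57, 3.006]
ft_force: [-0.4, -0.6, -0.4]
opening: 0.343
t 6.0 tcp [ 559.6 -290.5   94.2] shift mm [76.2  1.   1.5] turn deg 0.2 (or other way -179.8 ) F [-0.4 -0.6 -0.4] open 29.8 q7 1.85
```

```bash
python3 -m crank '[0.025,0.0003,0.0005,0,0.025,0.0003,0.0005,0,0.02,0.0003,0.0005,0,0.006,0,0,0,0,0,0,0,0,0,0,0]'
python3 - <<'E'
from h import *
to(561.2,-289.9,18,-0.293)
cv2.imwrite("pics/g2.png",manip.camera("side")[220:420,330:600].repeat(2,0).repeat(2,1))
E
```

```text
time: 6.48
tcp_pos: [561.4, -290.4, 18.9]
tcp_rot: [3.037, 1.57, 2.747]
ft_force: [0.5, -0.0, -0.1]
opening: 0.344
t 6.5 tcp [ 561.4 -290.4   18.9] shift mm [ 0.9  0.4 -0.4] turn deg 0.2 (or other way -179.8 ) F [ 0.5 -0.  -0.1] open 29.9 q7 1.87
```

View pics/g2.png

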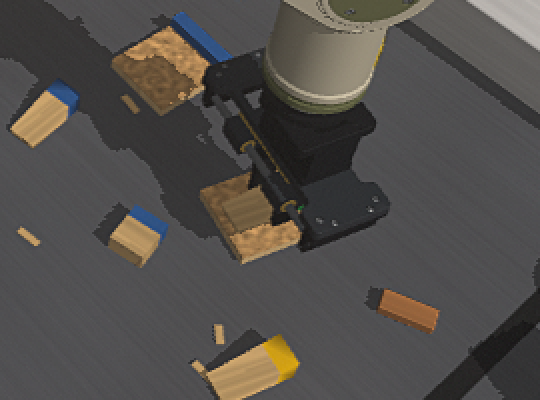

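The green wedge is over its board at about picture pixel (250,210) and looks square. I'll lower it 1 mm, release and rise.

```bash
python3 -m crank '[0.0012,0,0,0,0,0,0,0]'
python3 -m crank '[0,0,0,0,0,0,0,0,0,0,0,0,0,0,0,0,0,0,0,0]' 0.055
python3 -m crank '[-0.03,0,0,0,-0.03,0,0,0,-0.03,0,0,0,0,0,0,0]'
python3 -c "
from h import *
to(435.1,-396.4,100,-0.281)"
```

```text
time: 6.7
tcp_pos: [561.8, -290.4, 18.1]
tcp_rot: [0.262, 1.57, -0.029]
ft_force: [0.1, -0.7, -1.0]
opening: 0.343
time: 7.12
tcp_pos: [561.7, -290.3, 17.9]
tcp_rot: [0.36, 1.571, 0.068]
ft_force: [0.4, 0.1, 0.0]
opening: 0.6
time: 7.45
tcp_pos: [564.4, -292.1, 114.2]
tcp_rot: [-0.072, 1.562, -0.365]
ft_force: [1.0, -1.6, 0.8]
opening: 0.631
t 7.5 tcp [ 564.4 -292.1  114.2] shift mm [  13.5 -137.1  -93.8] turn deg -0.7 (or other way 179.3 ) F [ 1.  -1.6  0.8] open 54.9 q7 1.84
```

```bash
python3 -m crank '[0.0015,-0.0274,-0.0188,-0.7,0.0015,-0.0274,-0.0188,0,0.0015,-0.0274,-0.0188,0,0.0015,-0.0274,-0.0188,0,0.0015,-0.0274,-0.0188,0,0,0,0,0,0,0,0,0]'
python3 - <<'E'
from h import *
import json
q=json.load(open("q.json")); im=manip.camera("top"); cv2.imwrite("pics/t2.png",im)
r,e=fit(im,"top",[W],place(np.array([[-4.,0,0]]),q["board_green"],12)[0][:2].tolist()+[q["board_green"][2]],12,R=25)
print(r,e)
cv2.imwrite("pics/t2c.png",cv2.resize(im[160:320,400:560],None,fx=4,fy=4)[:600])
to(435.1,-396.4,5,-0.281)
E
```

```text
time: 8.03
tcp_pos: [431.3, -397.4, 100.4]
tcp_rot: [-1.538, 1.57, -1.822]
ft_force: [0.4, 0.2, -0.6]
opening: 0.629
[ 5.87550883e+02 -3.04417751e+02 -1.49946311e-01] 0.67590608762589
t 8.1 tcp [ 433.  -395.9  100.3] shift mm [95.3  0.1  2.1] turn deg -0.0 (or other way 180.0 ) F [-0.2  0.   0.2] open 54.9 q7 2.11
```

View pics/t2c.png

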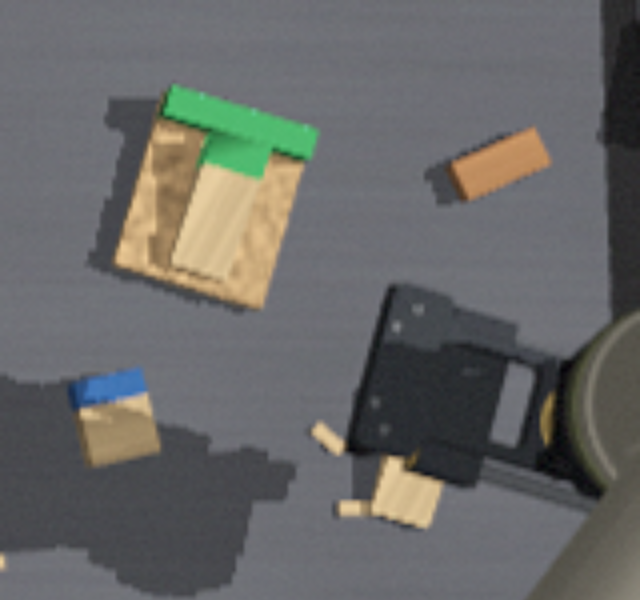

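The green wedge sits square and centred against its stop (crop pixel (237,148), stop middle near (242,130)). The fit there means nothing because cork and wood look alike, so I'll judge by the picture. Next I descend on yellow.

```bash
python3 -m crank '[0.027,0,0.001,0,0.027,0,0.001,0,0.027,0,0,0,0.0135,0,0,0,0,0,0,0]'
python3 -m crank '[0,0,0,0,0,0,0,0,0,0,0,0,0,0,0,0,0,0,0,0,0,0,0,0]' 0.015 20
python3 -m crank '[-0.03,0,0,0,-0.03,0,0,0,-0.03,0,0,0,0,0,0,0,0,0,0,0]'
python3 - <<'E'
from h import *
to(614.3,300.5,100,-0.188)
E
```

```text
time: 8.5
tcp_pos: [434.5, -393.9, 2.7]
tcp_rot: [2.75, 1.566, 2.472]
ft_force: [-0.4, -0.1, -0.2]
opening: 0.631
time: 9.0
tcp_pos: [435.7, -396.6, 6.8]
tcp_rot: [-0.068, 1.569, -0.348]
ft_force: [-0.1, 1.9, 7.3]
opening: 0.342
time: 9.42
tcp_pos: [436.0, -397.0, 97.7]
tcp_rot: [-0.188, 1.567, -0.468]
ft_force: [0.9, 0.8, -1.1]
opening: 0.34
t 9.4 tcp [ 436.  -397.    97.7] shift mm [ -2.9 719.6 -21.4] turn deg -5.3 (or other way 174.7 ) F [ 0.9  0.8 -1.1] open 29.6 q7 2.11
```

```bash
python3 -m crank '[0,0.036,-0.001,0,0,0.036,-0.001,0,0,0.036,-0.001,0,0,0.036,-0.001,0,0,0.036,-0.001,0,0,0.036,-0.001,0,0,0.036,-0.001,0,0,0.036,-0.001,0,0,0.036,-0.001,0,0,0.036,-0.001,0]'
python3 -m crank '[0,0.036,-0.001,0,0,0.036,-0.001,0,0,0.036,-0.001,0,0,0.036,-0.001,0,0,0.036,-0.001,0,0,0.036,-0.001,0,0,0.036,-0.001,0,0,0.036,-0.001,0,0,0.036,-0.001,0,0,0.036,-0.001,-5.3,0,0,0,0,0,0,0,0]'
python3 - <<'E'
from h import *
to(614.3,300.5,20,-0.188)
E
```

```text
time: 10.25
tcp_pos: [524.3, -45.6, 94.8]
tcp_rot: [-2.973, 1.569, 3.031]
ft_force: [0.5, -0.6, -0.1]
opening: 0.35
time: 11.25
tcp_pos: [613.3, 303.8, 93.6]
tcp_rot: [-2.866, 1.568, -3.049]
ft_force: [0.1, -0.9, 0.3]
opening: 0.343
t 11.2 tcp [613.3 303.8  93.6] shift mm [73.6 -3.   1.7] turn deg 0.3 (or other way -179.7 ) F [ 0.1 -0.9  0.3] open 29.9 q7 0.92
```

```bash
python3 -m crank '[0.025,-0.001,0.0005,0,0.025,-0.001,0.0005,0,0.018,-0.001,0.0005,0,0.004,0,0,0,0,0,0,0,0,0,0,0]'
python3 - <<'E'
from h import *
to(614.3,300.5,18,-0.188)
cv2.imwrite("pics/y2.png",manip.camera("side")[100:250,200:400].repeat(3,0).repeat(3,1))
E
```

```text
time: 11.75
tcp_pos: [616.1, 297.3, 24.5]
tcp_rot: [0.085, 1.57, -0.103]
ft_force: [-0.1, -0.7, 0.3]
opening: 0.342
t 11.8 tcp [616.1 297.3  24.5] shift mm [ 6.5  2.8 -2.4] turn deg -0.0 (or other way 180.0 ) F [-0.1 -0.7  0.3] open 29.7 q7 0.93
```

View pics/y2.png

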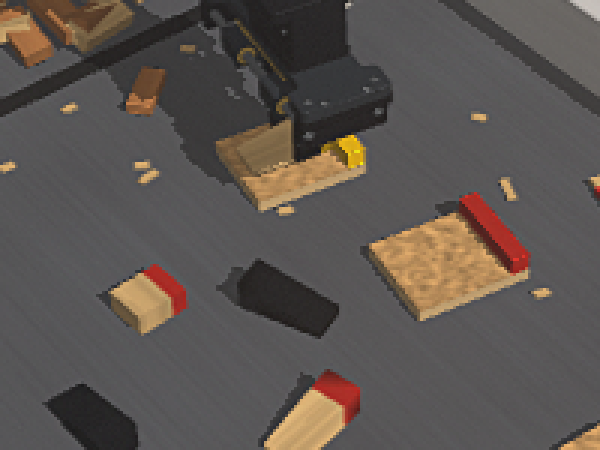

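The yellow wedge hovers just above its board, squared, with its thick end towards the yellow stop.

```bash
python3 -m crank '[0,0.0025,-0.002,0,0.003,0,0,0,0.002,0,0,0,0,0,0,0]'
python3 -m crank '[0,0,0,0,0,0,0,0,0,0,0,0,0,0,0,0,0,0,0,0]' 0.055
python3 -m crank '[-0.03,0,0,0,-0.03,0,0,0,-0.03,0,0,0,0,0,0,0]'
python3 -c "
from h import *
to(460.5,65.7,100,0.215)"
```

```text
time: 12.13
tcp_pos: [614.2, 301.2, 18.9]
tcp_rot: [1.17, 1.57, 0.983]
ft_force: [-1.4, 0.6, 0.2]
opening: 0.344
time: 12.55
tcp_pos: [614.2, 300.8, 18.9]
tcp_rot: [0.983, 1.571, 0.796]
ft_force: [-0.4, -0.0, 0.1]
opening: 0.597
time: 12.88
tcp_pos: [617.3, 302.2, 116.0]
tcp_rot: [0.71, 1.561, 0.522]
ft_force: [0.5, 0.4, 1.1]
opening: 0.631
t 12.9 tcp [617.3 302.2 116. ] shift mm [  13.5 -261.7 -110. ] turn deg -23.1 (or other way 156.9 ) F [0.5 0.4 1.1] open 54.9 q7 0.92
```

```bash
python3 -m crank '[0.001,-0.0327,-0.0138,0,0.001,-0.0327,-0.0138,0,0.001,-0.0327,-0.0138,0,0.001,-0.0327,-0.0138,0,0.001,-0.0327,-0.0138,0,0.001,-0.0327,-0.0138,0,0.001,-0.0327,-0.0138,0,0.001,-0.0327,-0.0138,0,0,0,0,-5.8,0,0,0,-5.8,0,0,0,-5.8,0,0,0,-5.7]'
python3 - <<'E'
from h import *
im=manip.camera("top"); cv2.imwrite("pics/t3.png",im)
cv2.imwrite("pics/t3c.png",cv2.resize(im[130:280,130:330],None,fx=4,fy=4))
to(460.5,65.7,5,0.215)
E
```

```text
time: 13.88
tcp_pos: [457.0, 64.2, 101.1]
tcp_rot: [0.33, 1.57, 0.55]
ft_force: [-0.5, 0.3, 1.1]
opening: 0.636
t 13.9 tcp [457.1  64.3 101. ] shift mm [96.   0.6  3.6] turn deg 0.7 (or other way -179.3 ) F [ 0.1 -0.2 -0.1] open 54.8 q7 1.58
```

View pics/t3c.png

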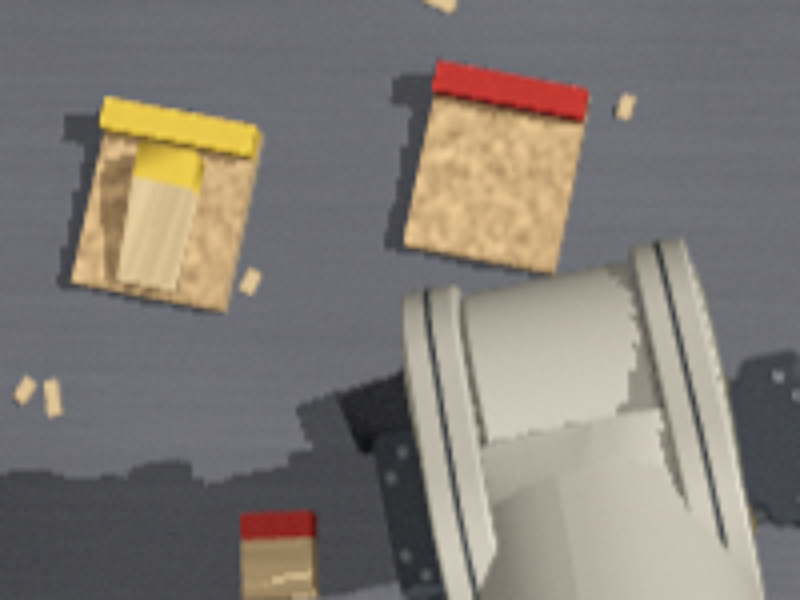

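Yellow is square, centred and against its stop (crop pixel (170,150), stop middle near (180,130); the offset matches the height parallax). Red next.

```bash
python3 -m crank '[0.027,0,0.001,0.7,0.027,0,0.001,0,0.027,0,0.001,0,0.0145,0,0,0,0,0,0,0]'
python3 -m crank '[0,0,0,0,0,0,0,0,0,0,0,0,0,0,0,0,0,0,0,0,0,0,0,0]' 0.015 20
python3 -m crank '[-0.03,0,0,0,-0.03,0,0,0,-0.03,0,0,0,0,0,0,0,0,0,0,0]'
python3 - <<'E'
from h import *
to(636,128.6,97,-0.183)
E
```

```text
time: 14.35
tcp_pos: [457.7, 64.4, 2.5]
tcp_rot: [-3.02, 1.566, -2.818]
ft_force: [-1.6, 0.3, -0.2]
opening: 0.636
time: 14.85
tcp_pos: [460.6, 65.2, 6.2]
tcp_rot: [0.238, 1.569, 0.441]
ft_force: [-1.4, -0.4, 7.3]
opening: 0.341
time: 15.27
tcp_pos: [461.1, 65.4, 96.9]
tcp_rot: [0.184, 1.567, 0.388]
ft_force: [0.4, 0.1, -0.6]
opening: 0.343
t 15.3 tcp [461.1  65.4  96.9] shift mm [  0.7  26.5 184.1] turn deg 22.2 (or other way -157.8 ) F [ 0.4  0.1 -0.6] open 29.9 q7 1.56
```

```bash
python3 -m crank '[0,0.0044,0.0307,0,0,0.0044,0.0307,0,0,0.0044,0.0307,0,0,0.0044,0.0307,0,0,0.0044,0.0307,0,0,0.0044,0.0307,0,0,0,0,5.6,0,0,0,5.6,0,0,0,5.5,0,0,0,5.5,0,0,0,0,0,0,0,0]'
python3 - <<'E'
from h import *
to(636,128.6,20,-0.183)
E
```

```text
time: 16.27
tcp_pos: [634.4, 128.0, 94.0]
tcp_rot: [-2.542, 1.569, -2.723]
ft_force: [0.0, -0.5, 0.2]
opening: 0.344
t 16.3 tcp [634.4 128.   94. ] shift mm [74.   1.   1.6] turn deg 0.1 (or other way -179.9 ) F [ 0.  -0.5  0.2] open 29.9 q7 1.23
```

```bash
python3 -m crank '[0.025,0.0003,0.0004,0,0.025,0.0003,0.0004,0,0.018,0,0.0004,0,0.004,0,0,0,0,0,0,0,0,0,0,0]'
python3 - <<'E'
from h import *
to(636,128.6,18.2,-0.183)
cv2.imwrite("pics/r2.png",manip.camera("side")[130:280,260:460].repeat(3,0).repeat(3,1))
E
```

```text
time: 16.77
tcp_pos: [636.6, 128.4, 24.0]
tcp_rot: [0.557, 1.57, 0.375]
ft_force: [0.7, -1.0, 0.4]
opening: 0.34
t 16.8 tcp [636.6 128.4  24. ] shift mm [ 5.8  0.1 -0.6] turn deg 0.0 (or other way -180.0 ) F [ 0.7 -1.   0.4] open 29.6 q7 1.24
```

View pics/r2.png

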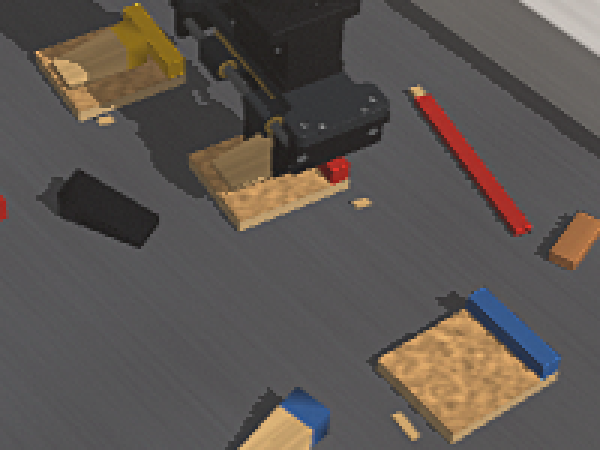

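The red wedge hovers squarely over the red board, with yellow behind it flat on its own board. I'll lower and release.

```bash
python3 -m crank '[0.003,0,-0.0005,0,0.0025,0,0,0,0,0,0,0,0,0,0,0]'
python3 -m crank '[0,0,0,0,0,0,0,0,0,0,0,0,0,0,0,0,0,0,0,0]' 0.055
python3 -m crank '[-0.03,0,0,0,-0.03,0,0,0,-0.03,0,0,0,0,0,0,0]'
python3 -c "
from h import *
to(477.4,-73.6,100,0.13)"
```

```text
time: 17.15
tcp_pos: [636.1, 128.7, 18.3]
tcp_rot: [0.594, 1.57, 0.41]
ft_force: [0.3, 0.2, 1.3]
opening: 0.34
time: 17.57
tcp_pos: [635.7, 128.6, 17.8]
tcp_rot: [3.064, 1.571, 2.88]
ft_force: [0.1, -0.2, -0.3]
opening: 0.599
time: 17.9
tcp_pos: [639.0, 129.0, 114.5]
tcp_rot: [0.481, 1.562, 0.296]
ft_force: [0.7, 0.2, -0.3]
opening: 0.627
t 17.9 tcp [639.  129.  114.5] shift mm [  12.5 -228.9 -121.9] turn deg -18.0 (or other way 162.0 ) F [ 0.7  0.2 -0.3] open 54.5 q7 1.22
```

```bash
python3 -m crank '[0.001,-0.0327,-0.0174,0,0.001,-0.0327,-0.0174,0,0.001,-0.0327,-0.0174,0,0.001,-0.0327,-0.0174,0,0.001,-0.0327,-0.0174,0,0.001,-0.0327,-0.0174,0,0.001,-0.0327,-0.0174,0,0,0,0,-6,0,0,0,-6,0,0,0,-6,0,0,0,0,0,0,0,0]'
python3 - <<'E'
from h import *
im=manip.camera("top"); cv2.imwrite("pics/t4.png",im)
cv2.imwrite("pics/t4c.png",cv2.resize(im[130:280,130:330],None,fx=4,fy=4))
to(477.4,-73.6,5,0.13)
E
```

```text
time: 18.9
tcp_pos: [474.2, -74.3, 100.8]
tcp_rot: [0.77, 1.571, 0.897]
ft_force: [0.5, 0.1, -0.1]
opening: 0.63
t 18.9 tcp [474.2 -74.2 100.8] shift mm [95.8  0.2  3.2] turn deg -0.2 (or other way 179.8 ) F [0.1 0.8 0.4] open 55.1 q7 1.81
```

View pics/t4c.png

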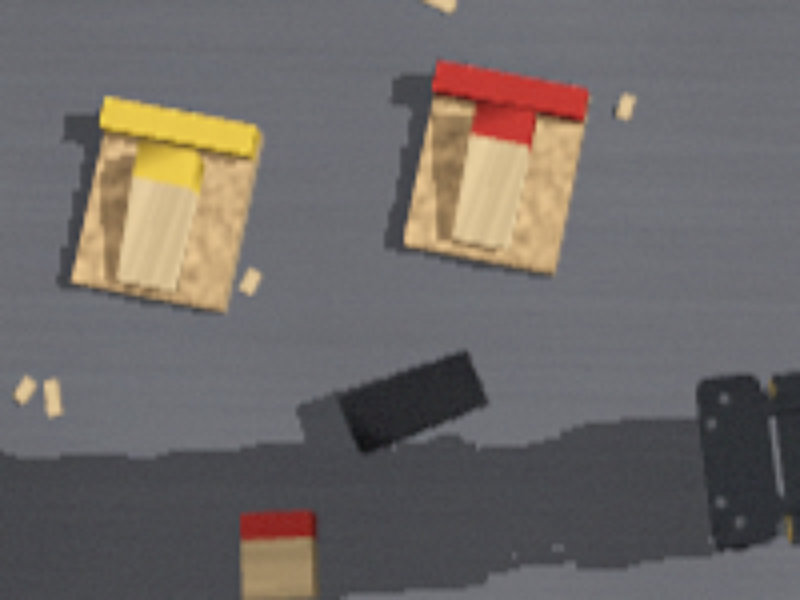

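Red and yellow are both square and centred at their stops (crop pixels (503,120) and (170,160)). Now blue.

```bash
python3 -m crank '[0.027,0,0.001,0,0.027,0,0.001,0,0.027,0,0.001,0,0.0145,0,0,0,0,0,0,0]'
python3 -m crank '[0,0,0,0,0,0,0,0,0,0,0,0,0,0,0,0,0,0,0,0,0,0,0,0]' 0.015 20
python3 -m crank '[-0.03,0,0,0,-0.03,0,0,0,-0.03,0,0,0,0,0,0,0,0,0,0,0]'
python3 - <<'E'
from h import *
to(616.5,-107.9,97,-0.062)
E
```

```text
time: 19.37
tcp_pos: [474.9, -73.6, 2.4]
tcp_rot: [3.105, 1.566, -3.05]
ft_force: [-1.0, -0.2, -0.1]
opening: 0.634
time: 19.87
tcp_pos: [477.8, -73.7, 6.2]
tcp_rot: [0.125, 1.569, 0.255]
ft_force: [-1.0, 1.1, 6.7]
opening: 0.345
time: 20.28
tcp_pos: [478.4, -73.7, 96.9]
tcp_rot: [0.054, 1.567, 0.185]
ft_force: [0.4, -0.1, -1.1]
opening: 0.342
t 20.3 tcp [478.4 -73.7  96.9] shift mm [  0.4 -51.8 132.5] turn deg 11.0 (or other way -169.0 ) F [ 0.4 -0.1 -1.1] open 29.8 q7 1.82
```

```bash
python3 -m crank '[0,-0.0104,0.0265,0,0,-0.0104,0.0265,0,0,-0.0104,0.0265,0,0,-0.0104,0.0265,0,0,-0.0104,0.0265,0,0,0,0,5.5,0,0,0,5.5,0,0,0,0,0,0,0,0]'
python3 - <<'E'
from h import *
to(616.5,-107.9,24,-0.062)
E
```

```text
time: 21.03
tcp_pos: [614.5, -108.1, 93.9]
tcp_rot: [-3.033, 1.569, -3.092]
ft_force: [-0.4, 0.4, -0.2]
opening: 0.341
t 21.0 tcp [ 614.5 -108.1   93.9] shift mm [69.9  0.3  2.1] turn deg 0.2 (or other way -179.8 ) F [-0.4  0.4 -0.2] open 29.7 q7 1.77
```

```bash
python3 -m crank '[0.025,0,0.0004,0,0.025,0,0.0004,0,0.018,0,0.0004,0,0.002,0,0,0,0,0,0,0,0,0,0,0]'
python3 - <<'E'
from h import *
to(616.5,-107.9,18.2,-0.062)
cv2.imwrite("pics/b2.png",manip.camera("side")[190:340,330:530].repeat(3,0).repeat(3,1))
E
```

```text
time: 21.53
tcp_pos: [616.9, -108.4, 26.3]
tcp_rot: [0.076, 1.57, 0.016]
ft_force: [-0.2, -0.0, 0.4]
opening: 0.345
t 21.5 tcp [ 616.9 -108.4   26.3] shift mm [ 8.1  0.5 -0.4] turn deg 0.1 (or other way -179.9 ) F [-0.2 -0.   0.4] open 30.0 q7 1.79
```

View pics/b2.png

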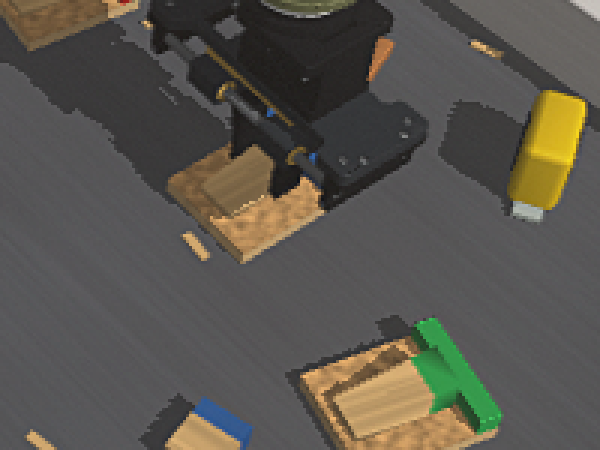

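The blue wedge hovers squarely over its board, and the green one lies flat against its stop. I'll lower, release and retreat clear.

```bash
python3 -m crank '[0.004,0,0,0,0.0038,0,0,0,0,0,0,0,0,0,0,0]'
python3 -m crank '[0,0,0,0,0,0,0,0,0,0,0,0,0,0,0,0,0,0,0,0]' 0.055
python3 -m crank '[-0.03,0,0,0,-0.03,0,0,0,-0.04,0,0,0,-0.04,0,0,0,0,0,-0.035,0,0,0,-0.035,0,0,0,-0.035,0,0,0,-0.035,0,0,0,-0.035,0,0,0,-0.035,0,0,0,0,0,0,0,0,0]'
python3 - <<'E'
from h import *
im=manip.camera("top"); cv2.imwrite("pics/t5.png",im)
cv2.imwrite("pics/t5c.png",cv2.resize(im[140:290,110:530],None,fx=1.9,fy=1.9))
im=manip.camera("side"); cv2.imwrite("pics/s5.png",im)
E
```

```text
time: 21.92
tcp_pos: [617.1, -108.3, 18.0]
tcp_rot: [0.057, 1.569, -0.004]
ft_force: [1.2, 0.1, 3.1]
opening: 0.343
time: 22.33
tcp_pos: [616.3, -108.2, 17.4]
tcp_rot: [2.965, 1.57, 2.903]
ft_force: [-0.1, -0.0, -0.1]
opening: 0.596
time: 23.33
tcp_pos: [405.9, -95.1, 158.0]
tcp_rot: [0.885, 1.568, 0.823]
ft_force: [0.5, 0.6, -0.7]
opening: 0.632
```

View pics/t5c.png

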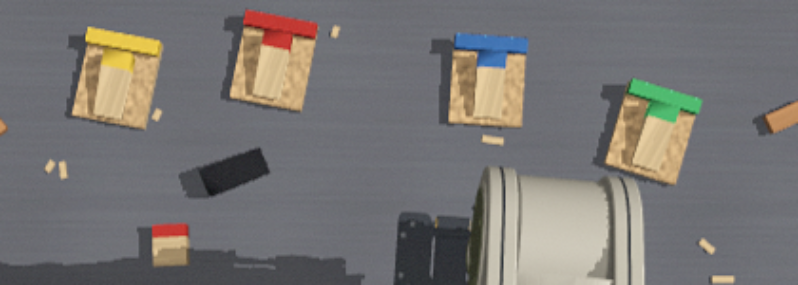

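View pics/s5.png

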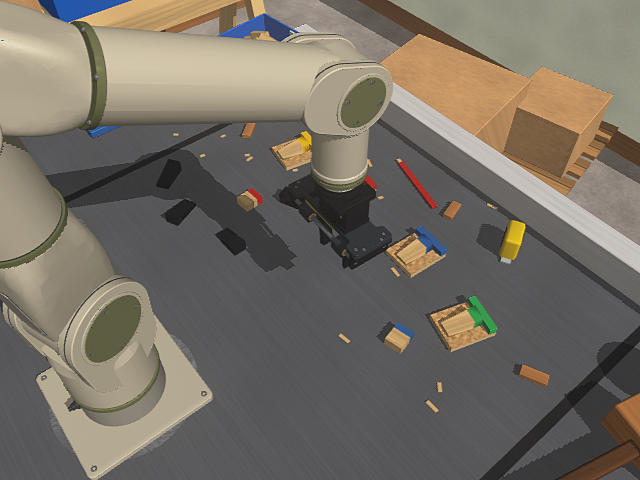

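All four wedges are on their boards. As a numeric check, I'll use the painted patch of each wedge to measure its pose in the board frame.

Run:
```python
from h import *
import json
q=json.load(open("q.json")); im=cv2.imread("pics/t5.png"); tiles=[]
for n in("yellow","red","blue","green"):
    b=q["board_"+n]; p=proj(place(np.array([[-30.,0,0]]),b,12),"top")[0].astype(int); k=6
    o=p-30; t=cv2.resize(im[o[1]:o[1]+60,o[0]:o[0]+60],None,fx=k,fy=k,interpolation=cv2.INTER_CUBIC)
    w=place(np.array([[-4.,0,0]]),b,0)[0]; w=[w[0],w[1],b[2]]
    V=place(W,w,12)
    top=V[[1,3,7,5]]
    for poly,c in((top,(255,0,255)),):
        h=(proj(poly,"top")-o+.5)*k; cv2.polylines(t,[h.astype(np.int32)],True,c,1,cv2.LINE_AA)
    tiles.append(t)
cv2.imwrite("pics/final.png",cv2.resize(np.vstack([np.hstack(tiles[:2]),np.hstack(tiles[2:])]),(600,600)))
```

```text
(no output)
```

View pics/final.png

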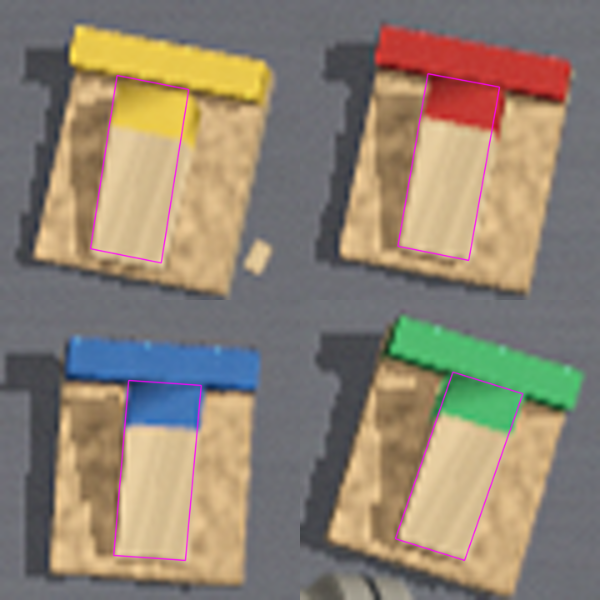

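The expected outlines (4 mm from the stop, centred, square) coincide with all four wedges to within about 2 mm. Both blocks are where they were: red at (170,245) in the last top crop, blue at (397,337) in the side view, same as at the start.

Run:
```python
from h import *
s=cv2.imread("pics/s5.png").astype(int);a=cv2.imread("pics/side0.png").astype(int)
print("block_blue region diff",np.abs(s-a)[318:358,375:420].mean())
print(manip.job_done(), manip.get_obs()["time"])
```

```text
block_blue region diff 1.4492592592592592
the job is handed in; nothing more can be done
the job is handed in; nothing more can be done
```

I gripped each of the four wedges across its sides and laid it on the board of its own colour, with the painted thick end towards the stop. I then handed the job in. The last move ended at 23.3 s of the 117 s allowed.

- **Wedges:** In the last top picture all four matched the intended pose (square, centred, about 4 mm from the stop) to within about 2 mm.
- **Blocks:** Neither straight block was touched. The blue one's side-view region is practically unchanged since the start. I judged the red one only by eye in the last two pictures.
- **Forces:** The readings between moves never went above about 8 N.

**Checks that failed or disagreed:**
- The network reported two black look-alikes as the green wedge; I rejected both.
- The first silhouette fit of the blue wedge was bad because of a split mask; the refit was good.
- Fitting the green wedge once it lay on the cork gave nothing usable, because cork and wood look alike. The final wedge check is therefore an outline overlay judged by eye, not a numeric fit.

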